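# Turn round a fuse test bench

### The job

The blue-banded fuse with the green stripe has finished its resistance test: lift it out of the blue test holder and lay it flat in the wooden out-tray. Load the four waiting fuses, each lying level, centred and down in both clips of the test holder of its own colour. Lower every fuse into place, never drop or fling it.

Things in the scene. Friction and masses are not known exactly. Their poses are not given: they have to be found in the camera images.
- fuse_red: waiting fuse with a red band round its middle: a cream tube with a copper ferrule 18 mm long at each end, 127 mm long overall and 21 mm in diameter, about 90 g, lying on the bench. Origin at the centre of the tube (on its axis, halfway along), own x along the tube; both ends alike. It can roll if pushed.
- fuse_blue: waiting fuse with a blue band round its middle: a cream tube with a copper ferrule 18 mm long at each end, 140 mm long overall and 27 mm in diameter, about 160 g, lying on the bench. Origin at the centre of the tube (on its axis, halfway along), own x along the tube; both ends alike. It can roll if pushed.
- fuse_yellow: waiting fuse with a yellow band round its middle: a cream tube with a copper ferrule 18 mm long at each end, 127 mm long overall and 36 mm in diameter, about 250 g, lying on the bench. Origin at the centre of the tube (on its axis, halfway along), own x along the tube; both ends alike. It can roll if pushed.
- fuse_violet: waiting fuse with a violet band round its middle: a cream tube with a copper ferrule 18 mm long at each end, 76 mm long overall and 21 mm in diameter, about 60 g, lying on the bench. Origin at the centre of the tube (on its axis, halfway along), own x along the tube; both ends alike. It can roll if pushed.
- fuse_tested: the fuse already tested: like the waiting blue-banded one (140 mm long, 27 mm in diameter, about 160 g, blue band at its middle) but with a broad green paint stripe beside the band, to one side. It starts seated in the clips of the blue holder. Origin at the centre of the tube, own x along the tube.
- holder_red: fixed holder: brown base 151 x 43 x 12 mm with red plates; two rigid open-topped copper clips at x = +/-54.5 mm, 12 mm wide along x, mouths flared to 35 mm, tops at z 46.8 mm, V-bottom. Origin: centre of the underside, on the bench; x along it. A seated fuse lies along x at x = y = 0, its axis at z 36.5 mm; no push needed. The middle 97 mm is free for fingers.
- holder_blue: fixed holder: brown base 164 x 49 x 12 mm with blue plates; two rigid open-topped copper clips at x = +/-61 mm, 12 mm wide along x, mouths flared to 41 mm, tops at z 49.8 mm, V-bottom. Origin: centre of the underside, on the bench; x along it. A seated fuse lies along x at x = y = 0, its axis at z 39.5 mm; no push needed. The middle 110 mm is free for fingers.
- holder_yellow: fixed holder: brown base 151 x 58 x 12 mm with yellow plates; two rigid open-topped copper clips at x = +/-54.5 mm, 12 mm wide along x, mouths flared to 50 mm, tops at z 54.3 mm, V-bottom. Origin: centre of the underside, on the bench; x along it. A seated fuse lies along x at x = y = 0, its axis at z 44 mm; no push needed. The middle 97 mm is free for fingers.
- holder_violet: fixed holder: brown base 100 x 43 x 12 mm with violet plates; two rigid open-topped copper clips at x = +/-29 mm, 12 mm wide along x, mouths flared to 35 mm, tops at z 46.8 mm, V-bottom. Origin: centre of the underside, on the bench; x along it. A seated fuse lies along x at x = y = 0, its axis at z 36.5 mm; no push needed. The middle 46 mm is free for fingers.
- out_tray: fixed open wooden tray for tested fuses, green lining, 180 mm long (its x), 115 mm wide and 22 mm high outside, walls 4 mm, inner floor 5 mm above the bench. Origin at the centre of its underside, on the bench. It is empty at the start.
Mind the look-alikes: they are no part of the job. What is shaped like the fuse_tested but turquoise is not meant.

How it is judged:
By the outcome, as a careful person would: the job done as asked, in the order asked, and still so for the second after the job is handed in, with the robot touching nothing.
It also fails if it takes over 144 s, if anything falls off the work surface, if the arm or the gripper's body presses on something with over 40 N, if the wrist force passes 120 N, or if a joint passes its speed limit or range.

### The arm

A 6-joint arm with a two-finger parallel gripper is mounted at the origin on the work surface. World frame = base frame: x ahead of the robot, y to its left, z up, the work surface at z = 0. Lengths are in m, angles in rad, forces in N, time in s.
With the tool pointing down it reaches from about 0.275 to 0.875 m from the base axis. Payload 12.5 kg.
Tool frame: the origin (TCP) lies midway between the tips of the shut fingers; the grasp point (between the pads) lies 19 mm behind it; z points along the fingers, y is the line along which they close (so a half turn about z gives the same grasp; the last joint's range is limited). The gripper opens to 85 mm and grips with 20 to 120 N. Pads are 22 mm wide; open, the fingers measure 114 mm over their backs; the gripper's body (76 mm by 85 mm) begins 54 mm behind the grasp point. The pads swing forward as they close: fully open they stand 13 mm farther back than shut.
Start: joints at [1.264, 0.351, 1.652, -0, 1.139, -0.085], TCP at [0.121, 0.537, 0.231] pointing down, gripper open.
Joint ranges: [-2.75, 2.75], [-0.79, 2.1], [0.01, 2.65], [-1.57, 4.71], [0.07, 3.14], [-2.87, 2.87]. Speed limits (rad/s): [2.22, 2.22, 2.79, 3.14, 3.14, 3.14].

### API

Orientations are given as a unit quaternion [w, x, y, z].
In Python, from station import env gives the robot as it stands.
- The arm moves only by the tool play_rows, never from a script. Its argument "deltas" is a list of rows, each a list of 7 numbers: the turn, a rotation vector about the tool's x, y, z in rad, then the shift along the tool's x, y, z in mm, then the opening, from 0 (shut) to 1 (fully open). A call has 1 to 12 rows; each row is the pose to reach, as a shift and turn from the pose commanded when the call began, along the tool's axes at that moment; what a row does not reach only later rows make up. A row lasts 1/10 s, in which the tool goes at most 50 mm and 8.59 degrees, less where a joint would pass 70% of its speed; a pose out of reach is approached as far as the arm can. A call with a gripper value outside its range is refused whole. The fingers move at their own pace and stop on an object; "force" is the grip in N (left out, the last holds). Time passes only in rows, so rows that repeat a pose let the fingers close. It gives the time, the measured TCP pose, the force, the opening and the grip force at its end, in the units of the state.
- env.get_state(): the state, without advancing time (a new reading comes with each control period).
- env.get_image(name): name is "scene" or "top" or "wrist"; returns a dict with "image" (400x640x3 uint8, red, green, blue), "fov_y" (degrees; the focal length in pixels is half the picture's height over the tangent of half this angle, whatever the lens; pixels are square), "cx", "cy" (the principal point, pixels), "xyz" and "rotation" of the camera in the world. Camera axes: x right, y up, looking along -z (the intrinsics and any distortion apply to the point x, -y, -z); pixel columns grow to the right and rows downward; lengths in m; the calibration is good to about 2 mm. A picture is of the moment at which its call begins. There is no depth.
- env.close_job(): hands the job in; it is judged then, once.
The state is a dict: "time": time; "joint_pos": joint angles; "joint_vel": joint speeds; "tau": joint torques, N m; "tcp_pos": TCP position; "orientation": TCP orientation; "ft_force": force on the tool from outside, world axes, zero at the start; "torque": the same for the moment, N m; "gripper_width": opening from 0.0 (shut) to 1.0 (fully open); "grip_force": force on a finger pad.
Only numpy, scipy, OpenCV 4.12 (cv2) and the standard library are available. Lean on these libraries where they do the work, as an engineer would, in place of code of your own. Each camera call takes 0.05 s, during which the arm holds its last target. There are 200 camera calls.

## Working session

There is one attempt and no reset: what is moved stays moved. The work goes in short steps, Python scripts to look and compute and a tool call to move; the robot and the scene stay as the last step left them, time stands still between calls to the robot, and variables do not carry over. Pictures are saved under pics/ and viewed, at most 14 in all, crops included, and the job is handed in when it is done.

Besides the shell and the picture viewer there is one more tool, called after ">>>" by a JSON object that holds its "method" and its "body". play_rows: Moves the arm, as the interface text tells. Its arguments: {"type":"object","properties":{"deltas":{"type":"array","items":{"type":"array","items":{"type":"number"}}},"force":{"type":"number"}},"required":["deltas"]}

```bash
ls; mkdir -p pics; python3 - <<'E'
from station import env
import cv2
for n in ("top","scene"):
    d=env.get_image(n); cv2.imwrite(f"pics/{n}0.png",d["image"][:,:,::-1])
    print(n,{k:v for k,v in d.items() if k!="image"})
print(env.get_state())
E
```

```text
pics
top {'fov_y': 44.34401472901633, 'cx': 326.75464286643376, 'cy': 199.70921637030412, 'xyz': array([ 0.30991411, -0.04181152,  1.31474135]), 'rotation': array([-0.69662061, -0.04233599,  0.03673506,  0.71524676])}
scene {'fov_y': 55.83845301669627, 'cx': 325.0773021812802, 'cy': 198.06674985359615, 'xyz': array([1.18588036, 0.09758248, 0.87711665]), 'rotation': array([0.59388322, 0.22764985, 0.27193818, 0.72216888])}
{'time': 0.1, 'joint_pos': array([ 1.26438057e+00,  3.51206042e-01,  1.65233486e+00, -3.15844380e-05,
        1.13911877e+00, -8.46150373e-02]), 'joint_vel': array([ 0.00025266, -0.00197764, -0.00084298, -0.00226613,  0.00069224,
       -0.00052111]), 'tau': array([-4.13709868e-04, -5.06834722e+01, -2.91873014e+01, -1.11641023e-04,
        2.67323514e-03, -3.02824492e-05]), 'tcp_pos': array([0.12089469, 0.53624904, 0.23080888]), 'orientation': array([-8.95795588e-05,  1.10666584e-01,  9.93857446e-01, -5.26132341e-04]), 'ft_force': array([0.6647471 , 1.12261545, 0.40668171]), 'torque': array([ 0.0252746 ,  0.01927506, -0.01648437]), 'grip_force': 0.0, 'gripper_width': 0.9976645657629567}
```

View pics/top0.png

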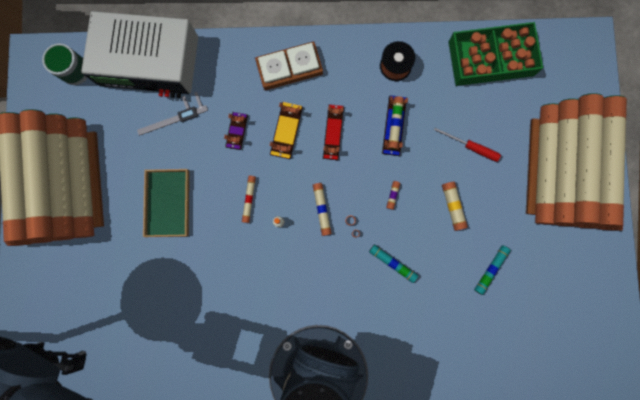

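View pics/scene0.png

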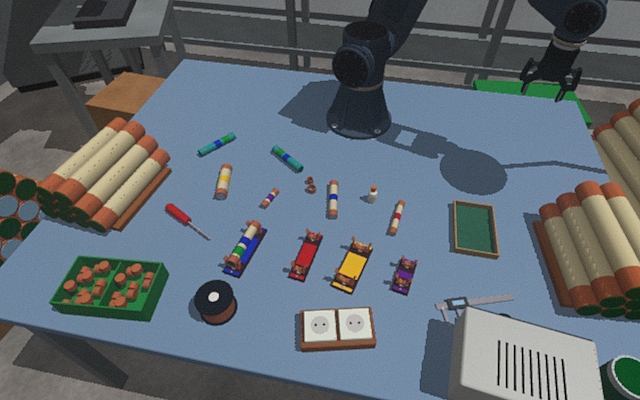

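Candidates in top view: the tested fuse sits in the blue holder at (396,122), showing a green stripe and blue band. The waiting blue fuse is at (322,208), and turquoise look-alikes are at (394,263) and (493,270). The waiting fuses are red (248,199), violet (394,195) and yellow (455,206). The holders are violet (237,131), yellow (287,130), red (334,132) and blue (396,126), and the tray is at (167,203).

```bash
cat > h.py <<'E'
import numpy as np, cv2
from scipy.spatial.transform import Rotation as R
from station import env
def rot(q): return R.from_quat(np.r_[q[1:],q[0]])
def f(d): return d["image"].shape[0]/2/np.tan(np.radians(d["fov_y"]/2))
def ray(d,p):
    v=np.array([(p[0]-d["cx"])/f(d),-(p[1]-d["cy"])/f(d),-1.]); return rot(d["rotation"]).apply(v)
def onz(d,p,z):
    v=ray(d,p); return d["xyz"]+v*(z-d["xyz"][2])/v[2]
def proj(d,X):
    c=rot(d["rotation"]).inv().apply(np.asarray(X)-d["xyz"]); return np.array([d["cx"]-f(d)*c[0]/c[2],d["cy"]+f(d)*c[1]/c[2]])
def tri(d1,p1,d2,p2):
    a,b=ray(d1,p1),ray(d2,p2); s=np.linalg.lstsq(np.c_[a,-b],d2["xyz"]-d1["xyz"],rcond=None)[0]
    P,Q=d1["xyz"]+s[0]*a,d2["xyz"]+s[1]*b; return (P+Q)/2,np.linalg.norm(P-Q)
def fg(d):  # not bench: hue/sat differ
    h=cv2.cvtColor(d["image"],cv2.COLOR_RGB2HSV); H,S,V=[h[:,:,i].astype(int) for i in range(3)]
    return h,(((abs(H-108)>9)|(S>165))&(V>40)).astype(np.uint8)
def delta(x,y,z,ang):
    """shift (mm, tool axes) and turn to a TCP pose; ang = wanted direction of tool x (mod 180), deg, tool straight down"""
    s=env.get_state(); r=rot(s["orientation"]); a=r.apply([1,0,0]); cur=np.degrees(np.arctan2(a[1],a[0]))
    t=(ang-cur+90)%180-90; yaw=np.radians(cur+t)
    want=R.from_matrix(np.array([[np.cos(yaw),np.sin(yaw),0],[np.sin(yaw),-np.cos(yaw),0],[0,0,-1]]))
    return np.round((r.inv()*want).as_rotvec(),3), np.round(r.inv().apply(np.array([x,y,z])-s["tcp_pos"])*1000,1)
E
python3 - <<'E'
from h import *
D={n:env.get_image(n) for n in("top","scene")}
print("base",[proj(D[n],[0,0,0.0]) for n in D],"tcp",[proj(D[n],env.get_state()["tcp_pos"]) for n in D])
seeds={"tested":(396,122),"blue":(322,208),"red":(248,199),"violet":(394,195),"yellow":(455,206),"tray":(167,203),"Hv":(237,131),"Hy":(287,130),"Hr":(334,132),"Hb":(396,126)}
d=D["top"];h,m=fg(d);m=cv2.morphologyEx(m,cv2.MORPH_OPEN,np.ones((2,2)))
n,L,st,ce=cv2.connectedComponentsWithStats(m)
for k,(u,v) in seeds.items():
    l=np.bincount(L[v-4:v+5,u-4:u+5].ravel(),minlength=n);l[0]=0;l=l.argmax()
    c=max(cv2.findContours((L==l).astype(np.uint8),0,1)[0],key=cv2.contourArea); r=cv2.minAreaRect(c)
    z={"red":.0105,"violet":.0105,"blue":.0135,"yellow":.018,"tray":.02}.get(k,.012)
    bp=cv2.boxPoints(r);B=np.array([onz(d,p,z) for p in bp]);e=B[1]-B[0],B[2]-B[1];e=sorted(e,key=np.linalg.norm)
    print(k,st[l][4],np.round(r[0],1),"xyz",np.round(B.mean(0)*1000,1),"size",[round(np.linalg.norm(q)*1000) for q in e],"ang",round(np.degrees(np.arctan2(e[1][1],e[1][0]))%180,1))
for hh,p in((d["image"],"m"),):
    im=d["image"][85:245,130:480].copy()
    mm=np.repeat(m[85:245,130:480,None]*255,3,2)
    cv2.imwrite("pics/m1.png",cv2.resize(np.vstack([im[:,:,::-1],mm]),None,fx=1.8,fy=1.8,interpolation=0))
E
```

```text
base [array([318.4794746 , 375.48455034]), array([357.95947348, 118.719163  ])] tcp [array([ 66.03494317, 349.82799056]), array([536.71200496, 101.10563833])]
tested 963 [396.1 125.8] xyz [ 653.7 -226.7   12. ] size [54, 163] ang 171.6
blue 525 [322.8 209.7] xyz [430.1 -22.   13.5] size [29, 144] ang 9.1
red 400 [249.5 199.7] xyz [462.5 173.3  10.5] size [24, 129] ang 171.5
violet 241 [393.9 195.7] xyz [ 462.6 -213.2   10.5] size [23, 79] ang 163.2
yellow 703 [455.3 206.7] xyz [ 428.3 -373.2   18. ] size [40, 132] ang 12.3
tray 3103 [167.  203.5] xyz [457.5 391.8  20. ] size [124, 179] ang 0.3
Hv 574 [235.7 131. ] xyz [651.1 209.3  12. ] size [53, 102] ang 169.0
Hy 1197 [285.8 130.5] xyz [648.9  73.   12. ] size [67, 154] ang 166.1
Hr 883 [334.1 132.8] xyz [638.9 -58.1  12. ] size [45, 154] ang 172.1
Hb 963 [396.1 125.8] xyz [ 653.7 -226.7   12. ] size [54, 163] ang 171.6
```

View pics/m1.png

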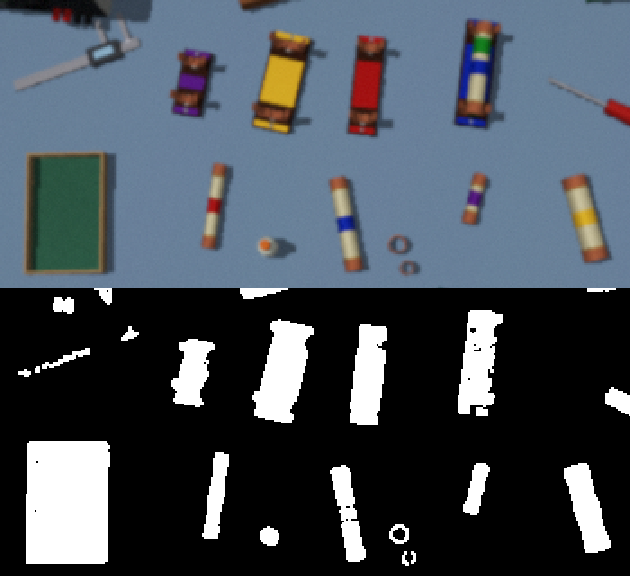

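Crop: tested fuse confirmed in blue holder (green stripe at (396,110), blue band at (396,123) full-frame); sizes measured match the list. Moving over the blue holder for a close look.

```bash
python3 -c "
from h import *
print(delta(.63,-.22,.28,171.6))"
```

```text
(array([-0.001, -0.   , -0.075]), array([-663. , -625.8,  -48.7]))
```

>>> {"method": "play_rows", "body": {"deltas": [[0,0,-0.075,-663,-626,-49,0.6],[0,0,-0.075,-663,-626,-49,0.6],[0,0,-0.075,-663,-626,-49,0.6],[0,0,-0.075,-663,-626,-49,0.6],[0,0,-0.075,-663,-626,-49,0.6],[0,0,-0.075,-663,-626,-49,0.6],[0,0,-0.075,-663,-626,-49,0.6],[0,0,-0.075,-663,-626,-49,0.6],[0,0,-0.075,-663,-626,-49,0.6],[0,0,-0.075,-663,-626,-49,0.6],[0,0,-0.075,-663,-626,-49,0.6],[0,0,-0.075,-663,-626,-49,0.6]]}}

```text
time: 1.4
tcp_pos: [0.4562, 0.0374, 0.2637]
orientation: [0.0, 0.074, 0.997, 0.0]
ft_force: [0.8, 1.5, 0.4]
gripper_width: 0.601
grip_force: 0.0
```

```bash
python3 -c "
from h import *
print(delta(.63,-.22,.28,171.6))"
```

```text
(array([ 0.   ,  0.   , -0.001]), array([-209.7, -229.1,  -16.3]))
```

>>> {"method": "play_rows", "body": {"deltas": [[0,0,0,-210,-229,-16,0.6],[0,0,0,-210,-229,-16,0.6],[0,0,0,-210,-229,-16,0.6],[0,0,0,-210,-229,-16,0.6],[0,0,0,-210,-229,-16,0.6],[0,0,0,-210,-229,-16,0.6],[0,0,0,-210,-229,-16,0.6],[0,0,0,-210,-229,-16,0.6],[0,0,0,-210,-229,-16,0.6]]}}

```text
time: 2.3
tcp_pos: [0.6292, -0.2168, 0.2791]
orientation: [-0.0, 0.073, 0.997, 0.0]
ft_force: [-0.4, -0.3, 1.0]
gripper_width: 0.6
grip_force: 0.0
```

```bash
python3 - <<'E'
from h import *
import pickle
d=env.get_image("wrist");pickle.dump(d,open("w1.pkl","wb"));cv2.imwrite("pics/w1.png",d["image"][:,:,::-1])
s=env.get_state();print(s["tcp_pos"],d["xyz"],d["fov_y"],d["cx"],d["cy"])
for p in [(.654,-.227,.012),(.639,-.058,.012),(.649,.073,.012)]: print(proj(d,p))
E
```

```text
[ 0.62915122 -0.21646845  0.27952923] [ 0.5570631  -0.20700838  0.42218756] 65.51602714804099 315.34387219986786 204.12447680716556
[311.05806526 187.68753466]
[435.98968422 158.50026713]
[536.70787942 151.4339906 ]
```

View pics/w1.png

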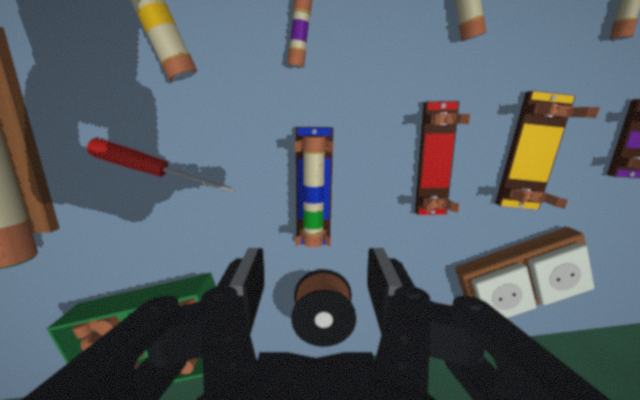

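The wrist view shows the tested fuse at (314,190) in the blue holder (314,187), the red holder at (438,158) and the yellow one at (538,152).

```bash
cat >> h.py <<'E'
HUE={"b":((112,128),120),"r":((-8,3),190),"y":((20,30),150),"v":((132,155),90),"g":((50,80),120)}
def cmask(d,c,vmin=40):
    h=cv2.cvtColor(d["image"],cv2.COLOR_RGB2HSV).astype(int);H=h[:,:,0].copy()
    (lo,hi),s=HUE[c]
    if lo<0: H[H>150]-=180
    return ((H>=lo)&(H<=hi)&(h[:,:,1]>s)&(h[:,:,2]>vmin)).astype(np.uint8)
def rect(d,m,guess,z,rad=60):
    """min-area rectangle of mask pixels whose plane point lies near guess -> centre, size, angle (mm, deg)"""
    v,u=np.nonzero(m);P=np.array([onz(d,p,z)[:2] for p in zip(u,v)])
    P=P[np.linalg.norm(P-guess[:2],axis=1)<rad/1000]
    r=cv2.minAreaRect((P*1000).astype(np.float32));(w,l),a=r[1],r[2]
    if w>l:w,l,a=l,w,a+90
    return np.round(r[0],1),(round(w,1),round(l,1)),round((a+90)%180,1),np.round(P.mean(0)*1000,1),len(P)
E
python3 - <<'E'
from h import *
import pickle
d=pickle.load(open("w1.pkl","rb"))
im=d["image"]
for p in [(325,215),(437,150),(535,150),(632,165),(318,131),(314,195),(314,218),(445,190)]: print(p,im[p[1],p[0]],cv2.cvtColor(im[p[1]:p[1]+1,p[0]:p[0]+1],cv2.COLOR_RGB2HSV)[0,0])
for c,g in(("b",(.654,-.227)),("r",(.639,-.058)),("y",(.649,.073))):
    m=cmask(d,c); 
    print(c,rect(d,m,np.array(g),.012,95))
m=cmask(d,"g");print("stripe",rect(d,m,np.array((.69,-.23)),.0395,40))
E
```

```text
(325, 215) [ 24  50 160] [114 217 160]
(437, 150) [174  38  37] [  0 201 174]
(535, 150) [211 175  39] [ 24 208 211]
(632, 165) [82 52 36] [ 10 143  82]
(318, 131) [ 26  54 164] [114 215 164]
(314, 195) [ 24  51 164] [114 218 164]
(314, 218) [ 21 136  41] [ 65 216 136]
(445, 190) [67 44 32] [ 10 133  67]
b (array([ 655.3, -224. ]), (44.5, 161.3), 170.7, array([ 642.4, -221.9]), 1301)
r (array([642. , -57.5]), (37.2, 145.4), 172.2, array([639.9, -57. ]), 1638)
y (array([650.6,  70.5]), (54.4, 148.0), 165.8, array([647.9,  71.3]), 2867)
stripe (array([ 690.1, -229.6]), (23.5, 26.2), 81.6, array([ 690.3, -229.9]), 317)
```

```bash
python3 -c "
from h import *
print(delta(.655,-.224,.0285,171.2))"
```

```text
(array([ 0.   , -0.001,  0.008]), array([-26.8,  -3.8, 251. ]))
```

>>> {"method": "play_rows", "body": {"deltas": [[0,0,0.008,-27,-4,40,0.6],[0,0,0.008,-27,-4,85,0.6],[0,0,0.008,-27,-4,130,0.6],[0,0,0.008,-27,-4,170,0.6],[0,0,0.008,-27,-4,200,0.6],[0,0,0.008,-27,-4,225,0.6],[0,0,0.008,-27,-4,240,0.6],[0,0,0.008,-27,-4,251,0.6],[0,0,0.008,-27,-4,251,0.6],[0,0,0.008,-27,-4,251,0.6]], "force": 40}}

```text
time: 3.35
tcp_pos: [0.6564, -0.2257, 0.0297]
orientation: [0.001, 0.077, 0.997, -0.0]
ft_force: [0.4, 0.0, 0.4]
gripper_width: 0.594
grip_force: 0.0
```

```bash
python3 - <<'E'
from h import *
d=env.get_image("wrist");cv2.imwrite("pics/w2.png",d["image"][:,:,::-1])
print(delta(.655,-.224,.0285,171.2))
E
```

```text
(array([-0.   ,  0.002, -0.001]), array([1.8, 1.6, 1.4]))
```

View pics/w2.png

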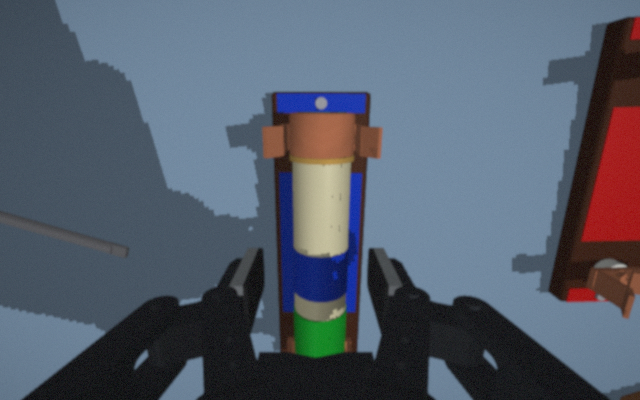

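The fuse runs straight between the open pads (axis at column 320, pads at 250 and 385). I'll close and lift.

>>> {"method": "play_rows", "body": {"deltas": [[0,0,0,1.5,1,1,0.25],[0,0,0,1.5,1,1,0.2],[0,0,0,1.5,1,1,0.2],[0,0,0,1.5,1,1,0.2],[0,0,0,1.5,1,1,0.2],[0,0,0,1.5,1,1,0.2],[0,0,0,1.5,1,-4,0.2],[0,0,0,1.5,1,-15,0.2],[0,0,0,1.5,1,-40,0.2],[0,0,0,1.5,1,-80,0.2],[0,0,0,1.5,1,-120,0.2]], "force": 40}}

```text
time: 4.5
tcp_pos: [0.6541, -0.2246, 0.1503]
orientation: [-0.0, 0.077, 0.997, -0.0]
ft_force: [0.5, -0.4, -1.3]
gripper_width: 0.274
grip_force: 39.4
```

```bash
python3 -c "
from h import *
print(env.get_state()['gripper_width'],env.get_state()['tcp_pos'])
print(delta(.457,.394,.13,180))"
```

```text
0.2736870048011661 [ 0.65412766 -0.224626    0.15028794]
(array([-0.   , -0.   , -0.155]), array([290.2, 580.8,  20.3]))
```

>>> {"method": "play_rows", "body": {"deltas": [[0,0,-0.01,10,20,0,0.2],[0,0,-0.02,30,60,2,0.2],[0,0,-0.04,50,100,4,0.2],[0,0,-0.05,70,140,6,0.2],[0,0,-0.06,90,180,8,0.2],[0,0,-0.07,110,220,10,0.2],[0,0,-0.08,130,260,12,0.2],[0,0,-0.1,150,300,14,0.2],[0,0,-0.11,170,340,16,0.2],[0,0,-0.12,190,380,18,0.2],[0,0,-0.13,210,420,20,0.2],[0,0,-0.155,230,460,20,0.2]]}}

```text
time: 5.7
tcp_pos: [0.4975, 0.2669, 0.1292]
orientation: [0.0, -0.0, 1.0, 0.0]
ft_force: [1.4, -0.1, -1.9]
gripper_width: 0.275
grip_force: 39.5
```

>>> {"method": "play_rows", "body": {"deltas": [[0,0,0,20,40,0,0.2],[0,0,0,40,80,0,0.2],[0,0,0,54,108,0,0.2],[0,0,0,60,120,0,0.2],[0,0,0,60,120,0,0.2],[0,0,0,60,120,0,0.2]]}}

```text
time: 6.3
tcp_pos: [0.4386, 0.3848, 0.1288]
orientation: [0.0, -0.0, 1.0, -0.0]
ft_force: [0.3, 0.3, -1.7]
gripper_width: 0.272
grip_force: 39.5
```

```bash
python3 - <<'E'
from h import *
d=env.get_image("wrist");cv2.imwrite("pics/w3.png",d["image"][:,:,::-1])
s=env.get_state();print(s['gripper_width'],s['tcp_pos'],s["grip_force"],delta(.457,.394,.05,180))
print(d["xyz"],[onz(d,p,.022) for p in((320,200),(320,300))])
E
```

```text
0.2722880665961711 [0.43877759 0.3844496  0.12871848] 39.48058605194092 (array([-0.   ,  0.   , -0.001]), array([-18.2,   9.6,  78.7]))
[0.36553802 0.38401762 0.27171727] [array([0.4366152 , 0.38787338, 0.022     ]), array([0.53264628, 0.38826941, 0.022     ])]
```

View pics/w3.png

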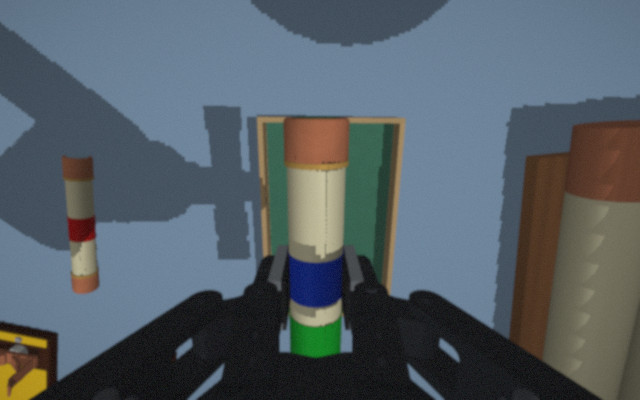

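The fuse is held level over the tray; the tray rim runs from (258,118) to (405,118). Lowering it in.

>>> {"method": "play_rows", "body": {"deltas": [[0,0,0,-14,11,20,0.2],[0,0,0,-14,11,50,0.2],[0,0,0,-14,11,75,0.2],[0,0,0,-14,11,95,0.2],[0,0,0,-14,11,108,0.2],[0,0,0,-14,11,116,0.2],[0,0,0,-14,11,119,0.2],[0,0,0,-14,11,120.5,0.2],[0,0,0,-14,11,120.5,0.2],[0,0,0,-14,11,120.5,0.2]]}}

```text
time: 7.35
tcp_pos: [0.4524, 0.3967, 0.0086]
orientation: [0.0, -0.0, 1.0, 0.0]
ft_force: [0.3, -0.7, -1.3]
gripper_width: 0.279
grip_force: 39.6
```

```bash
python3 -c "
from h import *
s=env.get_state();print(s['tcp_pos'],s['ft_force'],s['gripper_width'])"
```

```text
[0.45244199 0.39670192 0.00864362] [ 0.28652751 -0.74073159 -1.25897524] 0.2790270965271588
```

>>> {"method": "play_rows", "body": {"deltas": [[0,0,0,0,0,0.7,0.2],[0,0,0,0,0,1.2,0.2],[0,0,0,0,0,1.2,0.2]]}}

```text
time: 7.65
tcp_pos: [0.4524, 0.3967, 0.0075]
orientation: [0.0, -0.0, 1.0, 0.0]
ft_force: [-1.1, -1.0, 4.8]
gripper_width: 0.276
grip_force: 40.3
```

>>> {"method": "play_rows", "body": {"deltas": [[0,0,0,0,0,0.5,0.28],[0,0,0,0,0,0.5,0.33],[0,0,0,0,0,0.5,0.38],[0,0,0,0,0,0.5,0.45],[0,0,0,0,0,0.5,0.45],[0,0,0,0,0,-10,0.45],[0,0,0,0,0,-40,0.45],[0,0,0,0,0,-90,0.45],[0,0,0,0,0,-140,0.45],[0,0,0,0,0,-190,0.45],[0,0,0,0,0,-215,0.45],[0,0,0,0,0,-215,0.45]]}}

```text
time: 8.85
tcp_pos: [0.4534, 0.3974, 0.2269]
orientation: [0.003, -0.0, 1.0, 0.002]
ft_force: [-0.1, 0.5, -0.4]
gripper_width: 0.453
grip_force: 0.0
```

```bash
python3 - <<'E'
from h import *
d=env.get_image("wrist");cv2.imwrite("pics/w4.png",d["image"][:,:,::-1])
print(delta(.44,.175,.23,171.5))
for n,z in(("top",.0185),("top",.012)):
    d=env.get_image(n)
    print(rect(d,cmask(d,"g"),np.array([.457,.394]),.005,130))
    print("red",rect(d,cmask(d,"r"),np.array([.4625,.1733]),.0105,20))
E
```

```text
(array([0.003, 0.003, 0.149]), array([  12.6, -221.8,   -6.5]))
(array([461.2, 399.7]), (92.2, 162.6), 0.4, array([466.2, 398. ]), 1348)
red (array([465.5, 176.1]), (13.5, 13.5), 178.5, array([465.5, 176.1]), 32)
(array([461.3, 399.6]), (91.8, 162.6), 0.4, array([466.3, 397.5]), 1318)
red (array([465.5, 176.1]), (13.5, 13.5), 178.5, array([465.3, 176.4]), 31)
```

View pics/w4.png

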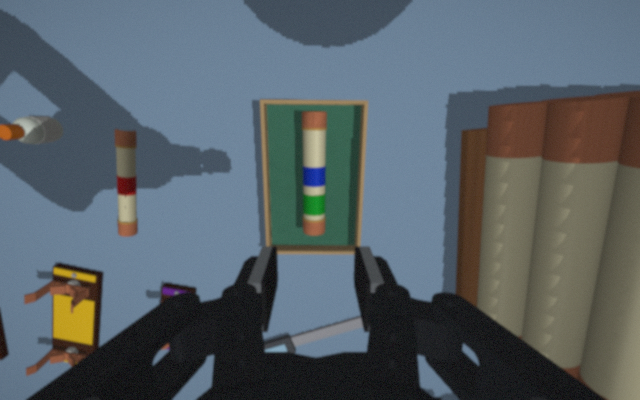

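The tested fuse lies flat in the tray at (314,172). Next is the red fuse, so I'm moving over it.

>>> {"method": "play_rows", "body": {"deltas": [[0,0,0.15,23,-40,0,0.45],[0,0,0.15,23,-85,0,0.45],[0,0,0.15,23,-130,0,0.45],[0,0,0.15,23,-175,0,0.45],[0,0,0.15,23,-210,0,0.45],[0,0,0.15,23,-222,0,0.45],[0,0,0.15,23,-222,0,0.45]]}}

```text
time: 9.7
tcp_pos: [0.4288, 0.1734, 0.221]
orientation: [-0.001, 0.076, 0.997, -0.0]
ft_force: [-0.9, 0.2, -0.5]
gripper_width: 0.451
grip_force: 0.0
```

```bash
python3 - <<'E'
from h import *
import pickle
d=env.get_image("wrist");pickle.dump(d,open("w5.pkl","wb"));cv2.imwrite("pics/w5.png",d["image"][:,:,::-1])
h,m=fg(d)
print("sil",rect(d,m,np.array([.464,.175]),.0105,80))
print("band",rect(d,cmask(d,"r"),np.array([.464,.175]),.0105,20))
E
```

```text
sil (array([470.2, 197. ]), (66.9, 130.6), 171.3, array([463.4, 175.1]), 1846)
band (array([466.6, 174.1]), (15.6, 17.5), 171.3, array([466.7, 174.5]), 190)
```

View pics/w5.png

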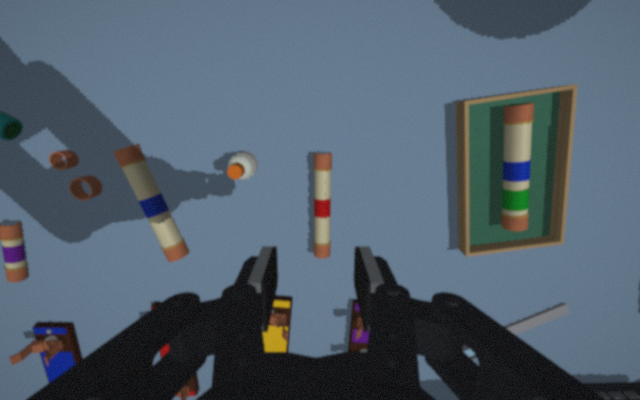

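The red fuse sits at (322,207), clear of everything; the bottle is at (240,165).

```bash
cat >> h.py <<'E'
def fuse(d,guess,z,rad=85):
    """silhouette component of a lying fuse through the guess point"""
    h,m=fg(d);m=cv2.morphologyEx(m,cv2.MORPH_CLOSE,np.ones((3,3)));n,L=cv2.connectedComponents(m);u,v=np.round(proj(d,[*guess,z])).astype(int)
    l=np.bincount(L[max(v-3,0):v+4,max(u-3,0):u+4].ravel(),minlength=n);l[0]=0
    return rect(d,L==l.argmax(),np.array(guess),z,rad)
E
python3 - <<'E'
from h import *
import pickle
d=pickle.load(open("w5.pkl","rb"))
print("red",fuse(d,(.4665,.1743),.0105)); print("blue",fuse(d,(.430,-.022),.0135)); print(delta(.466,.174,.002,171.3))
E
```

```text
red (array([466.7, 174.6]), (21.4, 130.7), 171.2, array([463.1, 174.9]), 1837)
blue (array([433.2, -21.5]), (32.0, 146.3), 9.0, array([428.4, -22.1]), 2983)
(array([-0.   , -0.001,  0.001]), array([-36.9,   5.2, 219.1]))
```

>>> {"method": "play_rows", "body": {"deltas": [[0,0,0,-38,5,40,0.45],[0,0,0,-38,5,85,0.45],[0,0,0,-38,5,130,0.45],[0,0,0,-38,5,165,0.45],[0,0,0,-38,5,190,0.45],[0,0,0,-38,5,205,0.45],[0,0,0,-38,5,213,0.45],[0,0,0,-38,5,217.5,0.45],[0,0,0,-38,5,217.5,0.45],[0,0,0,-38,5,217.5,0.45]]}}

```text
time: 10.75
tcp_pos: [0.4679, 0.1741, 0.0049]
orientation: [0.0, 0.075, 0.997, 0.0]
ft_force: [0.0, -0.4, 0.3]
gripper_width: 0.451
grip_force: 0.0
```

```bash
python3 -c "
from h import *
s=env.get_state();print(s['tcp_pos'],s['ft_force'],delta(.4667,.1745,.0035,171.2))
d=env.get_image('wrist');print(rect(d,cmask(d,'r'),np.array([.4667,.1745]),.0105,25))"
```

```text
[0.46787777 0.17408301 0.00487513] [ 0.02472753 -0.37539052  0.30006092] (array([0.   , 0.001, 0.004]), array([1.2, 0.2, 1.4]))
(array([468.6, 174.1]), (18.5, 23.9), 172.5, array([468.4, 173.8]), 1363)
```

>>> {"method": "play_rows", "body": {"deltas": [[0,0,0,0,0,1,0.3],[0,0,0,0,0,1,0.22],[0,0,0,0,0,1,0.15],[0,0,0,0,0,1,0.1],[0,0,0,0,0,1,0.1],[0,0,0,0,0,1,0.1],[0,0,0,0,0,1,0.1],[0,0,0,0,0,-4,0.1],[0,0,0,0,0,-20,0.1],[0,0,0,0,0,-60,0.1],[0,0,0,0,0,-100,0.1],[0,0,0,0,0,-140,0.1]]}}

```text
time: 12.0
tcp_pos: [0.467, 0.1736, 0.1459]
orientation: [-0.0, 0.075, 0.997, -0.0]
ft_force: [0.6, -0.1, -1.2]
gripper_width: 0.201
grip_force: 39.2
```

```bash
python3 -c "
from h import *
s=env.get_state();print(s['tcp_pos'],s['gripper_width'],s['grip_force'],delta(.61,-.05,.16,172.2))"
```

```text
[0.46703389 0.17355375 0.14589675] 0.20146041752922791 39.22918617725372 (array([-0.   , -0.001, -0.014]), array([-174.7, -199.7,  -14.1]))
```

```bash
python3 - <<'E'
from h import *
d=env.get_image("top")
for c,g in(("b",(.654,-.225)),("r",(.640,-.058)),("y",(.649,.072)),("v",(.651,.208))): print(c,rect(d,cmask(d,c),np.array(g),.012,95))
for c,g,z in(("b",(.430,-.022),.0135),("v",(.4626,-.2132),.0105),("y",(.428,-.373),.018)): print(c,rect(d,cmask(d,c),np.array(g),z,22),fuse(d,g,z))
w=env.get_image("wrist");s=env.get_state();p=s["tcp_pos"]
print("band in grip",rect(w,cmask(w,"r"),p[:2],p[2]+.0065,25),p)
E
```

```text
b (array([ 655.9, -222.2]), (46.4, 164.2), 171.1, array([ 651.8, -221.7]), 632)
r (array([641.8, -55.2]), (36.2, 145.4), 172.8, array([638.2, -54.8]), 416)
y (array([650.1,  72.6]), (54.3, 147.9), 165.9, array([648. ,  73.3]), 637)
v (array([655. , 207.6]), (40.9, 92.3), 169.3, array([661.2, 207.2]), 168)
b (array([433.1, -19.1]), (18.8, 25.8), 102.6, array([433.1, -18.8]), 69) (array([433. , -18.9]), (29.1, 143.8), 9.3, array([432.5, -19.3]), 530)
v (array([ 465.7, -211.2]), (16.8, 18.0), 159.8, array([ 465.7, -211. ]), 45) (array([ 465.3, -211. ]), (23.3, 78.6), 163.7, array([ 464.9, -210.8]), 241)
y (array([ 431.4, -370.9]), (20.5, 32.5), 102.5, array([ 431.3, -371. ]), 96) (array([ 431.1, -370.7]), (39.5, 132.1), 12.0, array([ 430.9, -370.9]), 700)
band in grip (array([471.8, 173.2]), (19.1, 24.7), 170.4, array([471.8, 173.1]), 1399) [0.46973489 0.17434749 0.14910906]
```

```bash
python3 -c "
from h import *
print(delta(.643,-.0565,.13,172.4))
for i in range(3):
  d=env.get_image('top'); print(d['xyz'],d['cx'],d['cy'],rect(d,cmask(d,'r'),np.array((.640,-.058)),.012,95)[0])"
```

```text
(array([ 0.003,  0.007, -0.017]), array([-205.6, -202.5,   20. ]))
[ 0.30991411 -0.04181152  1.31474135] 326.75464286643376 199.70921637030412 [641.8 -55.2]
[ 0.30991411 -0.04181152  1.31474135] 326.75464286643376 199.70921637030412 [641.  -55.4]
[ 0.30991411 -0.04181152  1.31474135] 326.75464286643376 199.70921637030412 [641.8 -55.5]
```

>>> {"method": "play_rows", "body": {"deltas": [[0,0,-0.005,-20,-20,2,0.1],[0,0,-0.01,-50,-50,5,0.1],[0,0,-0.015,-80,-79,8,0.1],[0,0,-0.017,-110,-108,11,0.1],[0,0,-0.017,-140,-138,14,0.1],[0,0,-0.017,-170,-168,17,0.1],[0,0,-0.017,-192,-190,20,0.1],[0,0,-0.017,-206,-203,20,0.1],[0,0,-0.017,-206,-203,20,0.1],[0,0,-0.017,-206,-203,20,0.1],[0,0,-0.017,-206,-203,20,0.1]]}}

```text
time: 13.35
tcp_pos: [0.64, -0.0569, 0.1234]
orientation: [-0.001, 0.066, 0.998, 0.0]
ft_force: [0.2, -0.1, -0.9]
gripper_width: 0.203
grip_force: 39.3
```

```bash
python3 -c "
from h import *
print(delta(.643,-.0565,.031,172.4))"
```

```text
(array([ 0.   , -0.002,  0.   ]), array([-3.1,  0.7, 92.4]))
```

Lowering into the red holder, watching force.

>>> {"method": "play_rows", "body": {"deltas": [[0,0,0,-3,0.5,15,0.1],[0,0,0,-3,0.5,40,0.1],[0,0,0,-3,0.5,58,0.1],[0,0,0,-3,0.5,68,0.1],[0,0,0,-3,0.5,76,0.1],[0,0,0,-3,0.5,82,0.1],[0,0,0,-3,0.5,86,0.1],[0,0,0,-3,0.5,89,0.1],[0,0,0,-3,0.5,90.5,0.1],[0,0,0,-3,0.5,90.5,0.1]]}}

```text
time: 14.35
tcp_pos: [0.644, -0.0577, 0.0339]
orientation: [0.0, 0.066, 0.998, -0.0]
ft_force: [0.1, -0.5, -0.7]
gripper_width: 0.205
grip_force: 39.3
```

```bash
python3 - <<'E'
from h import *
s=env.get_state();print(s['ft_force'],s["torque"],delta(.643,-.0565,.030,172.4))
d=env.get_image("wrist");cv2.imwrite("pics/w6.png",d["image"][:,:,::-1])
E
```

```text
[ 0.05439729 -0.50089209 -0.71848069] [ 0.02202603 -0.01573072 -0.00427004] (array([ 0.,  0., -0.]), array([1.2, 1.1, 3.9]))
```

View pics/w6.png

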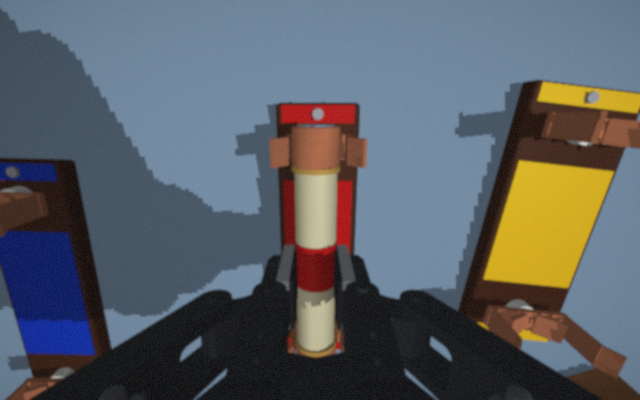

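The ferrule sits in the clip mouth, (316,148) against the clip centre at (318,150), and its margins match those of the tested fuse earlier. Lowering the last few millimetres.

>>> {"method": "play_rows", "body": {"deltas": [[0,0,0,0.5,0.5,1.5,0.1],[0,0,0,0.5,0.5,2.5,0.1],[0,0,0,0.5,0.5,3.3,0.1],[0,0,0,0.5,0.5,3.8,0.1],[0,0,0,0.5,0.5,3.8,0.1]]}}

```text
time: 14.9
tcp_pos: [0.6435, -0.0571, 0.0301]
orientation: [-0.0, 0.066, 0.998, 0.0]
ft_force: [-0.4, -0.1, 0.3]
gripper_width: 0.202
grip_force: 39.5
```

>>> {"method": "play_rows", "body": {"deltas": [[0,0,0,0,0,0.6,0.1],[0,0,0,0,0,1,0.1],[0,0,0,0,0,1,0.1]]}}

```text
time: 15.2
tcp_pos: [0.6437, -0.057, 0.03]
orientation: [0.0, 0.066, 0.998, 0.0]
ft_force: [-4.3, 1.4, 9.5]
gripper_width: 0.2
grip_force: 40.3
```

Red is seated. Releasing and heading for the waiting blue fuse.

>>> {"method": "play_rows", "body": {"deltas": [[0,0,0,0,0,0.5,0.25],[0,0,0,0,0,0.5,0.3],[0,0,0,0,0,0.5,0.38],[0,0,0,0,0,0.5,0.42],[0,0,0,0,0,0.5,0.42],[0,0,0,0,0,-10,0.42],[0,0,0,0,0,-40,0.42],[0,0,0,0,0,-85,0.45],[0,0,0,0,0,-110,0.55],[0,0,-0.1,40,0,-130,0.55],[0,0,-0.2,80,5,-130,0.55],[0,0,-0.29,120,10,-130,0.55]]}}

```text
time: 16.4
tcp_pos: [0.5247, -0.0311, 0.1603]
orientation: [0.001, -0.08, 0.997, -0.0]
ft_force: [1.0, -0.1, -0.0]
gripper_width: 0.552
grip_force: 0.0
```

```bash
python3 -c "
from h import *
print(delta(.433,-.0205,.10,9.1))"
```

```text
(array([-0.001,  0.002,  0.002]), array([89. , 25.2, 60.1]))
```

>>> {"method": "play_rows", "body": {"deltas": [[0,0,0,40,11,20,0.55],[0,0,0,80,22,45,0.55],[0,0,0,89,25,60,0.55],[0,0,0,89,25,60,0.55],[0,0,0,89,25,60,0.55]]}}

```text
time: 16.9
tcp_pos: [0.4354, -0.0207, 0.1]
orientation: [0.001, -0.078, 0.997, -0.0]
ft_force: [0.1, 0.1, -0.3]
gripper_width: 0.551
grip_force: 0.0
```

```bash
python3 - <<'E'
from h import *
d=env.get_image("wrist");g=(.433,-.0205)
print(rect(d,cmask(d,"b"),np.array(g),.0135,30),fuse(d,g,.0135,85)); 
t=env.get_image("top");print("top",rect(t,cmask(t,"r"),np.array((.642,-.056)),.0365,15),fuse(t,(.642,-.056),.0365,70))
print(delta(.433,-.0205,.0055,9.1))
E
```

```text
(array([435. , -20.6]), (22.7, 25.6), 99.0, array([434.9, -20.4]), 876) (array([435.8, -20.3]), (27.5, 148.6), 8.9, array([428.3, -21.6]), 6173)
top (array([641.3, -55.2]), (16.9, 27.8), 81.1, array([641.6, -55.8]), 65) (array([641.8, -55.4]), (43.3, 139.0), 172.4, array([641.1, -55.4]), 814)
(array([-0.001,  0.002, -0.002]), array([ 2.9,  0.8, 94.6]))
```

>>> {"method": "play_rows", "body": {"deltas": [[0,0,0,2,0.5,35,0.55],[0,0,0,2,0.5,60,0.55],[0,0,0,2,0.5,78,0.55],[0,0,0,2,0.5,89,0.55],[0,0,0,2,0.5,94.5,0.55],[0,0,0,2,0.5,94.5,0.4],[0,0,0,2,0.5,94.5,0.3],[0,0,0,2,0.5,94.5,0.2],[0,0,0,2,0.5,94.5,0.2],[0,0,0,2,0.5,94.5,0.2],[0,0,0,2,0.5,94.5,0.2],[0,0,0,2,0.5,94.5,0.2]]}}

```text
time: 18.2
tcp_pos: [0.4326, -0.0205, 0.0053]
orientation: [0.001, -0.079, 0.997, -0.0]
ft_force: [-0.5, -0.6, 7.9]
gripper_width: 0.276
grip_force: 39.2
```

>>> {"method": "play_rows", "body": {"deltas": [[0,0,0,0,0,0,0.2],[0,0,0,0,0,-4,0.2],[0,0,0,0,0,-20,0.2],[0,0,0,0,0,-60,0.2],[0,0,0,0,0,-100,0.2],[0,0,0,0,0,-120,0.2],[0,0,0,0,0,-120,0.2],[0,0,0,0,0,-120,0.2]]}}

```text
time: 19.0
tcp_pos: [0.4318, -0.0203, 0.1243]
orientation: [0.0, -0.079, 0.997, -0.0]
ft_force: [-0.8, 0.2, -1.7]
gripper_width: 0.275
grip_force: 39.6
```

```bash
python3 - <<'E'
from h import *
w=env.get_image("wrist");s=env.get_state();p=s["tcp_pos"]
print("grip",rect(w,cmask(w,"b"),p[:2],p[2]+.0085,30),p,s["gripper_width"])
print(delta(.655,-.223,.13,171.0))
E
```

```text
grip (array([436.5, -20.3]), (25.4, 27.4), 9.0, array([437. , -20.4]), 2146) [ 0.43138154 -0.02025311  0.12369724] 0.2730389901679658
(array([ 0.   , -0.001,  0.314]), array([-189.1, -235.2,   -6.6]))
```

>>> {"method": "play_rows", "body": {"deltas": [[0,0,0.02,-15,-18,-2,0.2],[0,0,0.06,-40,-50,-5,0.2],[0,0,0.1,-65,-80,-6,0.2],[0,0,0.15,-90,-112,-7,0.2],[0,0,0.2,-115,-143,-7,0.2],[0,0,0.25,-140,-174,-7,0.2],[0,0,0.3,-165,-205,-7,0.2],[0,0,0.314,-180,-225,-7,0.2],[0,0,0.314,-188,-235,-7,0.2],[0,0,0.314,-188,-235,-7,0.2],[0,0,0.314,-188,-235,-7,0.2],[0,0,0.314,-188,-235,-7,0.2]]}}

```text
time: 20.25
tcp_pos: [0.6537, -0.2222, 0.1307]
orientation: [-0.001, 0.078, 0.997, 0.0]
ft_force: [-0.1, 0.7, -1.5]
gripper_width: 0.275
grip_force: 39.7
```

```bash
python3 -c "
from h import *
print(delta(.6543,-.223,.0345,171.0))"
```

```text
(array([ 0.   , -0.002,  0.001]), array([-0.8, -0.7, 96.2]))
```

>>> {"method": "play_rows", "body": {"deltas": [[0,0,0,-1,-0.5,15,0.2],[0,0,0,-1,-0.5,40,0.2],[0,0,0,-1,-0.5,60,0.2],[0,0,0,-1,-0.5,73,0.2],[0,0,0,-1,-0.5,83,0.2],[0,0,0,-1,-0.5,90,0.2],[0,0,0,-1,-0.5,94,0.2],[0,0,0,-1,-0.5,96,0.2],[0,0,0,-1,-0.5,96,0.2],[0,0,0,-1,-0.5,96,0.2]]}}

```text
time: 21.25
tcp_pos: [0.6557, -0.2238, 0.036]
orientation: [0.0, 0.078, 0.997, -0.0]
ft_force: [-0.3, -0.1, -2.4]
gripper_width: 0.268
grip_force: 39.7
```

```bash
python3 - <<'E'
from h import *
s=env.get_state();print(s['tcp_pos'],s['ft_force'],s["torque"])
d=env.get_image("wrist");cv2.imwrite("pics/w7.png",d["image"][:,:,::-1])
E
```

```text
[ 0.65567671 -0.22379531  0.03603082] [-0.30165696 -0.0763538  -2.39448225] [-0.00403194 -0.02500872 -0.00933149]
```

View pics/w7.png

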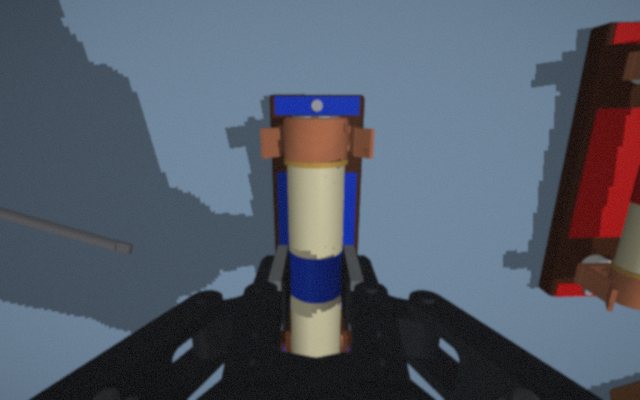

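The ferrule spans rows 116-165 against the clip at 127-158, about 1 mm too far out. I'll correct that and lower.

>>> {"method": "play_rows", "body": {"deltas": [[0,0,0,1.3,0.5,1.5,0.2],[0,0,0,1.3,0.5,2.5,0.2],[0,0,0,1.3,0.5,3.5,0.2],[0,0,0,1.3,0.5,4.2,0.2],[0,0,0,1.3,0.5,4.2,0.2],[0,0,0,1.3,0.5,4.2,0.2]]}}

```text
time: 21.9
tcp_pos: [0.6542, -0.223, 0.0315]
orientation: [0.0, 0.078, 0.997, -0.0]
ft_force: [-1.8, 0.6, 2.8]
gripper_width: 0.274
grip_force: 40.1
```

>>> {"method": "play_rows", "body": {"deltas": [[0,0,0,0,0,0.5,0.2],[0,0,0,0,0,0.7,0.2],[0,0,0,0,0,0.7,0.2]]}}

```text
time: 22.2
tcp_pos: [0.6542, -0.2231, 0.0314]
orientation: [0.0, 0.078, 0.997, -0.0]
ft_force: [-4.3, 1.2, 7.8]
gripper_width: 0.275
grip_force: 40.6
```

>>> {"method": "play_rows", "body": {"deltas": [[0,0,0,0,0,0.3,0.33],[0,0,0,0,0,0.3,0.38],[0,0,0,0,0,0.3,0.44],[0,0,0,0,0,0.3,0.5],[0,0,0,0,0,0.3,0.5],[0,0,0,0,0,-10,0.5],[0,0,0,0,0,-40,0.5],[0,0,0,0,0,-85,0.5],[0,0,0,0,0,-110,0.5],[0,0,0.05,45,0,-110,0.5],[0,0,0.1,90,0,-110,0.5],[0,0,0.13,135,0,-110,0.5]]}}

```text
time: 23.4
tcp_pos: [0.5193, -0.2015, 0.1414]
orientation: [0.001, 0.144, 0.99, -0.0]
ft_force: [0.6, -0.4, -0.4]
gripper_width: 0.501
grip_force: 0.0
```

```bash
python3 -c "
from h import *
print(delta(.4655,-.212,.10,163.5))"
```

```text
(array([-0.   ,  0.001, -0.001]), array([ 48.7, -25.4,  41.4]))
```

>>> {"method": "play_rows", "body": {"deltas": [[0,0,0,30,-15,20,0.5],[0,0,0,49,-25,41,0.5],[0,0,0,49,-25,41,0.5],[0,0,0,49,-25,41,0.5]]}}

```text
time: 23.8
tcp_pos: [0.4673, -0.2124, 0.1004]
orientation: [0.0, 0.143, 0.99, -0.0]
ft_force: [0.2, -0.6, 0.1]
gripper_width: 0.497
grip_force: 0.0
```

```bash
python3 - <<'E'
from h import *
d=env.get_image("wrist");g=(.4655,-.212)
print(rect(d,cmask(d,"v"),np.array(g),.0105,30),fuse(d,g,.0105,60))
t=env.get_image("top");print("top blue",rect(t,cmask(t,"b"),np.array((.655,-.223)),.0395,18),fuse(t,(.655,-.223),.0395,80))
print(delta(.4655,-.212,.0045,163.5))
E
```

```text
(array([ 466.8, -213.4]), (18.7, 22.3), 162.9, array([ 466.7, -213.4]), 614) (array([ 466.5, -213.2]), (21.4, 80.3), 163.5, array([ 464.5, -212.6]), 2576)
top blue (array([ 654.8, -222.9]), (22.0, 33.0), 81.8, array([ 655.6, -223.3]), 94) (array([ 653.4, -219.3]), (49.4, 151.2), 169.8, array([ 660.5, -218.2]), 860)
(array([-0.   ,  0.002,  0.001]), array([ 2.9, -0.4, 96.2]))
```

>>> {"method": "play_rows", "body": {"deltas": [[0,0,0,2,-1,35,0.5],[0,0,0,2,-1,60,0.5],[0,0,0,2,-1,78,0.5],[0,0,0,2,-1,90,0.5],[0,0,0,2,-1,95.5,0.5],[0,0,0,2,-1,95.5,0.35],[0,0,0,2,-1,95.5,0.22],[0,0,0,2,-1,95.5,0.15],[0,0,0,2,-1,95.5,0.1],[0,0,0,2,-1,95.5,0.1],[0,0,0,2,-1,95.5,0.1],[0,0,0,2,-1,95.5,0.1]]}}

```text
time: 25.1
tcp_pos: [0.4652, -0.2127, 0.0049]
orientation: [0.001, 0.143, 0.99, -0.0]
ft_force: [-0.1, 1.2, 7.0]
gripper_width: 0.203
grip_force: 39.6
```

>>> {"method": "play_rows", "body": {"deltas": [[0,0,0,0,0,0,0.1],[0,0,0,0,0,-4,0.1],[0,0,0,0,0,-20,0.1],[0,0,0,0,0,-60,0.1],[0,0,0,0,0,-100,0.1],[0,0,0,0,0,-130,0.1],[0,0,0,0,0,-130,0.1],[0,0,0,0,0,-130,0.1]]}}

```text
time: 25.9
tcp_pos: [0.4645, -0.2124, 0.1344]
orientation: [0.0, 0.143, 0.99, -0.0]
ft_force: [0.3, 0.1, -0.1]
gripper_width: 0.199
grip_force: 39.2
```

```bash
python3 - <<'E'
from h import *
w=env.get_image("wrist");s=env.get_state();p=s["tcp_pos"]
print("grip",rect(w,cmask(w,"v"),p[:2],p[2]+.006,30),p,s["gripper_width"])
print(delta(.58,.19,.20,169.2))
E
```

```text
grip (array([ 467.4, -214. ]), (19.8, 25.4), 163.6, array([ 467.8, -214.3]), 1538) [ 0.46410218 -0.21216494  0.13356138] 0.20382616501673345
(array([ 0.   , -0.001, -0.098]), array([  2.7, 418.5, -66.4]))
```

```bash
python3 -c "
from h import *
print(delta(.60,.11,.20,169.2))"
```

```text
(array([ 0.   , -0.001, -0.098]), array([-39.2, 347.5, -66.4]))
```

>>> {"method": "play_rows", "body": {"deltas": [[0,0,-0.01,-2,15,-15,0.1],[0,0,-0.03,-6,50,-40,0.1],[0,0,-0.05,-10,90,-66,0.1],[0,0,-0.07,-14,130,-66,0.1],[0,0,-0.098,-18,170,-66,0.1],[0,0,-0.098,-22,210,-66,0.1],[0,0,-0.098,-26,250,-66,0.1],[0,0,-0.098,-32,290,-66,0.1],[0,0,-0.098,-36,325,-66,0.1],[0,0,-0.098,-39,345,-66,0.1],[0,0,-0.098,-39,347,-66,0.1],[0,0,-0.098,-39,347,-66,0.1]]}}

```text
time: 27.15
tcp_pos: [0.5995, 0.1094, 0.1985]
orientation: [-0.001, 0.094, 0.996, -0.0]
ft_force: [-0.0, -0.3, -1.6]
gripper_width: 0.201
grip_force: 39.3
```

```bash
python3 - <<'E'
from h import *
d=env.get_image("wrist");print(env.get_state()["tcp_pos"],proj(d,(.655,.2067,.012)))
print("v",rect(d,cmask(d,"v"),np.array((.655,.2067)),.012,60)); print("y",rect(d,cmask(d,"y"),np.array((.650,.072)),.012,95))
print(delta(.6545,.2065,.13,169.2))
E
```

```text
[0.59950838 0.10879837 0.19894614] [411.18078149 213.81381453]
v (array([652.6, 207. ]), (38.8, 98.4), 168.5, array([646. , 208.3]), 1161)
y (array([633.3,  82. ]), (68.1, 111.2), 165.7, array([627.3,  66.7]), 1876)
(array([-0.001, -0.002, -0.   ]), array([-35.8, 106.3,  68.8]))
```

>>> {"method": "play_rows", "body": {"deltas": [[0,0,0,-8,25,5,0.1],[0,0,0,-20,60,25,0.1],[0,0,0,-30,92,50,0.1],[0,0,0,-35,106,69,0.1],[0,0,0,-35,106,69,0.1],[0,0,0,-35,106,90,0.1],[0,0,0,-35,106,115,0.1],[0,0,0,-35,106,135,0.1],[0,0,0,-35,106,148,0.1],[0,0,0,-35,106,156,0.1],[0,0,0,-35,106,160,0.1],[0,0,0,-35,106,160,0.1]]}}

```text
time: 28.4
tcp_pos: [0.6546, 0.2067, 0.0404]
orientation: [0.0, 0.094, 0.996, 0.0]
ft_force: [0.5, 0.2, 0.4]
gripper_width: 0.201
grip_force: 39.3
```

```bash
python3 - <<'E'
from h import *
d=env.get_image("wrist");cv2.imwrite("pics/w8.png",d["image"][:,:,::-1])
s=env.get_state();print(s['tcp_pos'],s['ft_force'],delta(.6535,.2068,.0345,169))
E
```

```text
[0.65477501 0.20687637 0.04084033] [-1.19305219 -0.08586553 -0.54864388] (array([0.   , 0.001, 0.003]), array([ 1.2, -0.3,  6.3]))
```

View pics/w8.png

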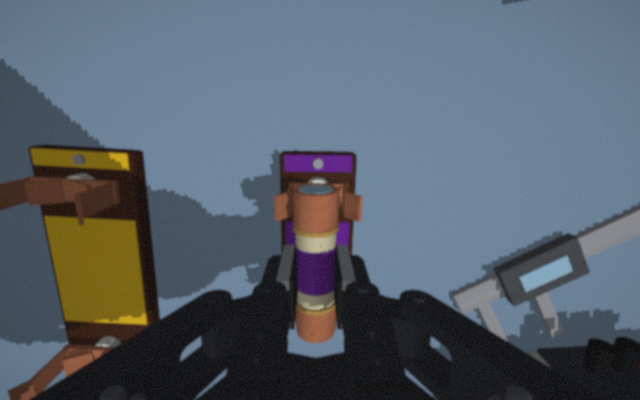

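The fuse is lined up over the violet clips: the ferrule spans rows 190-233 and the clip arms rows 191-220. Checking the axial offset by rays.

```bash
python3 - <<'E'
from h import *
d=env.get_image("wrist");s=env.get_state();ax=s["tcp_pos"][2]+.0056
im=d["image"]
print("clip rows x",[np.round(onz(d,(u,r),.0468)*1000,1)[:2] for u,r in((282,191),(282,220),(352,191),(352,220))])
h=cv2.cvtColor(im,cv2.COLOR_RGB2HSV)
for u in(282,352,316):print(u,[(r,*h[r,u]) for r in range(180,242,3)])
print("ferrule inner, top surface",onz(d,(316,233),ax+.0105)*1000,"outer top",onz(d,(316,191),ax+.0105)*1000,"outer bottom inner", onz(d,(316,308),ax+.0105)*1000,onz(d,(316,340),ax+.0105)*1000)
print("plate end row152,172 x",onz(d,(318,152),.012)*1000,onz(d,(318,172),.012)*1000,s["tcp_pos"])
E
```

```text
clip rows x [array([614.3, 198.4]), array([627.9, 195.3]), array([620.2, 229.6]), array([634. , 227.4])]
282 [(180, np.uint8(9), np.uint8(113), np.uint8(43)), (183, np.uint8(11), np.uint8(159), np.uint8(40)), (186, np.uint8(8), np.uint8(91), np.uint8(42)), (189, np.uint8(9), np.uint8(121), np.uint8(42)), (192, np.uint8(11), np.uint8(153), np.uint8(70)), (195, np.uint8(9), np.uint8(139), np.uint8(134)), (198, np.uint8(9), np.uint8(141), np.uint8(136)), (201, np.uint8(9), np.uint8(140), np.uint8(138)), (204, np.uint8(9), np.uint8(135), np.uint8(140)), (207, np.uint8(10), np.uint8(135), np.uint8(140)), (210, np.uint8(8), np.uint8(134), np.uint8(143)), (213, np.uint8(9), np.uint8(133), np.uint8(142)), (216, np.uint8(10), np.uint8(139), np.uint8(138)), (219, np.uint8(9), np.uint8(145), np.uint8(74)), (222, np.uint8(1), np.uint8(150), np.uint8(39)), (225, np.uint8(12), np.uint8(109), np.uint8(42)), (228, np.uint8(14), np.uint8(70), np.uint8(40)), (231, np.uint8(174), np.uint8(83), np.uint8(46)), (234, np.uint8(0), np.uint8(100), np.uint8(33)), (237, np.uint8(2), np.uint8(79), np.uint8(42))
[... 1830 characters left out ...]
8(9), np.uint8(135), np.uint8(164)), (225, np.uint8(10), np.uint8(138), np.uint8(161)), (228, np.uint8(9), np.uint8(139), np.uint8(161)), (231, np.uint8(10), np.uint8(141), np.uint8(157)), (234, np.uint8(19), np.uint8(151), np.uint8(162)), (237, np.uint8(21), np.uint8(102), np.uint8(175)), (240, np.uint8(26), np.uint8(50), np.uint8(190))]
ferrule inner, top surface [633.18594873 210.47194298  57.11328765] outer top [614.58520143 214.02135583  57.11328765] outer bottom inner [670.5627258  203.33966971  57.11328765] [688.40206606 199.9355493   57.11328765]
plate end row152,172 x [604.38520014 217.19201713  12.        ] [615.31231724 215.12779383  12.        ] [0.654859   0.20695907 0.04101329]
```

>>> {"method": "play_rows", "body": {"deltas": [[0,0,0,-0.7,0,3,0.1],[0,0,0,-0.7,0,5,0.1],[0,0,0,-0.7,0,7,0.1],[0,0,0,-0.7,0,8.3,0.1],[0,0,0,-0.7,0,9,0.1],[0,0,0,-0.7,0,9.5,0.1],[0,0,0,-0.7,0,9.5,0.1],[0,0,0,-0.7,0,9.5,0.1]]}}

```text
time: 29.3
tcp_pos: [0.6552, 0.207, 0.0312]
orientation: [0.0, 0.094, 0.996, 0.0]
ft_force: [-2.7, 0.6, 5.8]
gripper_width: 0.202
grip_force: 39.8
```

>>> {"method": "play_rows", "body": {"deltas": [[0,0,0,0,0,0.2,0.25],[0,0,0,0,0,0.2,0.3],[0,0,0,0,0,0.2,0.36],[0,0,0,0,0,0.2,0.42],[0,0,0,0,0,0.2,0.42],[0,0,0,0,0,-10,0.42],[0,0,0,0,0,-40,0.42],[0,0,0,0,0,-85,0.45],[0,0,0,0,0,-120,0.55],[0,0,0,10,-40,-140,0.65],[0,0,0,20,-80,-150,0.7],[0,0,0,30,-125,-150,0.7]]}}

```text
time: 30.5
tcp_pos: [0.6022, 0.089, 0.1832]
orientation: [0.002, 0.094, 0.996, 0.0]
ft_force: [0.8, -1.3, 0.4]
gripper_width: 0.697
grip_force: 0.0
```

```bash
python3 -c "
from h import *
print(delta(.43,-.371,.16,12))"
```

```text
(array([ 0.   ,  0.004, -0.397]), array([  83.4, -484. ,   22.4]))
```

>>> {"method": "play_rows", "body": {"deltas": [[0,0,-0.03,7,-42,2,0.7],[0,0,-0.06,14,-84,4,0.7],[0,0,-0.1,21,-126,6,0.7],[0,0,-0.14,28,-168,8,0.7],[0,0,-0.18,36,-210,10,0.7],[0,0,-0.22,43,-252,12,0.7],[0,0,-0.26,50,-294,14,0.7],[0,0,-0.3,58,-336,16,0.7],[0,0,-0.34,65,-378,18,0.7],[0,0,-0.37,72,-420,20,0.7],[0,0,-0.397,79,-460,22,0.7],[0,0,-0.397,83,-484,22,0.7]]}}

```text
time: 31.7
tcp_pos: [0.4286, -0.3726, 0.1592]
orientation: [0.0, -0.104, 0.995, -0.0]
ft_force: [-0.2, -1.0, 0.7]
gripper_width: 0.7
grip_force: 0.0
```

```bash
python3 - <<'E'
from h import *
d=env.get_image("wrist");g=(.431,-.371)
print(env.get_state()["joint_pos"],rect(d,cmask(d,"y"),np.array(g),.018,35),fuse(d,g,.018,85))
t=env.get_image("top");print("top v",rect(t,cmask(t,"v"),np.array((.654,.207)),.0365,15))
print("top y",rect(t,cmask(t,"y"),np.array(g),.018,25))
print(delta(.431,-.372,.010,12))
E
```

```text
[-8.00591674e-01  4.66586224e-01  1.67165176e+00 -1.09821560e-03
  1.00146612e+00 -2.57651734e+00] (array([ 433.4, -373.2]), (22.5, 31.4), 101.0, array([ 433.6, -373.5]), 738) (array([ 433.7, -373.7]), (37.0, 136.2), 12.3, array([ 428.7, -374.6]), 5270)
top v (array([655.4, 206.4]), (19.6, 28.3), 80.1, array([654.8, 207. ]), 72)
top y (array([0., 0.]), (0.0, 0.0), 90.0, array([nan, nan]), 0)
(array([-0.001,  0.   , -0.004]), array([ -2.2,   0.5, 149.3]))h.py:36: RuntimeWarning: Mean of empty slice.
  return np.round(r[0],1),(round(w,1),round(l,1)),round((a+90)%180,1),np.round(P.mean(0)*1000,1),len(P)
  ret = um.true_divide(
```

>>> {"method": "play_rows", "body": {"deltas": [[0,0,-0.003,-2,-0.5,45,0.7],[0,0,-0.003,-2,-0.5,85,0.7],[0,0,-0.003,-2,-0.5,115,0.7],[0,0,-0.003,-2,-0.5,135,0.7],[0,0,-0.003,-2,-0.5,146,0.7],[0,0,-0.003,-2,-0.5,151,0.7],[0,0,-0.003,-2,-0.5,151,0.55],[0,0,-0.003,-2,-0.5,151,0.42],[0,0,-0.003,-2,-0.5,151,0.32],[0,0,-0.003,-2,-0.5,151,0.28],[0,0,-0.003,-2,-0.5,151,0.28],[0,0,-0.003,-2,-0.5,151,0.28]], "force": 55}}

```text
time: 33.0
tcp_pos: [0.4325, -0.3708, 0.009]
orientation: [0.001, -0.105, 0.994, -0.001]
ft_force: [-1.0, 0.9, 6.7]
gripper_width: 0.379
grip_force: 54.2
```

>>> {"method": "play_rows", "body": {"deltas": [[0,0,0,0,0,0,0.28],[0,0,0,0,0,-4,0.28],[0,0,0,0,0,-20,0.28],[0,0,0,0,0,-60,0.28],[0,0,0,0,0,-100,0.28],[0,0,0,0,0,-140,0.28],[0,0,0,0,0,-140,0.28],[0,0,0,0,0,-140,0.28]]}}

```text
time: 33.8
tcp_pos: [0.4319, -0.3703, 0.1487]
orientation: [0.001, -0.105, 0.994, -0.001]
ft_force: [-0.6, 0.4, -2.4]
gripper_width: 0.377
grip_force: 55.5
```

```bash
python3 - <<'E'
from h import *
w=env.get_image("wrist");s=env.get_state();p=s["tcp_pos"]
print("grip",rect(w,cmask(w,"y"),p[:2],p[2]+.010,35),p,s["gripper_width"],s["ft_force"])
print(delta(.65,.0715,.16,165.8))
E
```

```text
grip (array([ 437.4, -369.8]), (30.5, 35.0), 102.7, array([ 438.1, -369.8]), 3122) [ 0.43145344 -0.36981012  0.14738268] 0.3713905131797335 [-1.09590462  0.81596274 -2.17993484]
(array([ 0.001, -0.001,  0.459]), array([-306.2,  385.7,  -12.5]))
```

>>> {"method": "play_rows", "body": {"deltas": [[0,0,0.02,-12,15,-4,0.28],[0,0,0.06,-36,45,-8,0.28],[0,0,0.1,-62,78,-12,0.28],[0,0,0.14,-88,111,-12,0.28],[0,0,0.18,-114,144,-12,0.28],[0,0,0.22,-140,177,-12,0.28],[0,0,0.26,-166,210,-12,0.28],[0,0,0.3,-192,243,-12,0.28],[0,0,0.34,-218,276,-12,0.28],[0,0,0.38,-244,309,-12,0.28],[0,0,0.42,-270,342,-12,0.28],[0,0,0.459,-290,366,-12,0.28]]}}

```text
time: 35.05
tcp_pos: [0.6384, 0.0508, 0.1576]
orientation: [-0.002, 0.124, 0.992, -0.0]
ft_force: [0.2, -0.0, -3.2]
gripper_width: 0.377
grip_force: 55.3
```

```bash
python3 -c "
from h import *
print(delta(.6495,.0715,.13,165.8))"
```

```text
(array([-0.001, -0.003, -0.001]), array([-5.7, 22.8, 27.6]))
```

>>> {"method": "play_rows", "body": {"deltas": [[0,0,0,-3,12,5,0.28],[0,0,0,-5.5,21,15,0.28],[0,0,0,-5.5,22.5,28,0.28],[0,0,0,-5.5,22.5,28,0.28],[0,0,0,-5.5,22.5,50,0.28],[0,0,0,-5.5,22.5,75,0.28],[0,0,0,-5.5,22.5,92,0.28],[0,0,0,-5.5,22.5,104,0.28],[0,0,0,-5.5,22.5,111,0.28],[0,0,0,-5.5,22.5,115,0.28],[0,0,0,-5.5,22.5,115,0.28],[0,0,0,-5.5,22.5,115,0.28]]}}

```text
time: 36.25
tcp_pos: [0.65, 0.0689, 0.0453]
orientation: [0.001, 0.124, 0.992, 0.0]
ft_force: [0.9, -0.5, -2.6]
gripper_width: 0.371
grip_force: 55.3
```

```bash
python3 - <<'E'
from h import *
import pickle
d=env.get_image("wrist");cv2.imwrite("pics/w9.png",d["image"][:,:,::-1]);pickle.dump(d,open("w9.pkl","wb"))
s=env.get_state();print(s['tcp_pos'],s['ft_force'],delta(.6495,.0715,.035,165.8))
E
```

```text
[0.65001696 0.06891846 0.04537507] [ 0.80766527 -0.35620503 -2.05955377] (array([0.   , 0.001, 0.   ]), array([ 1.1,  2.4, 10.4]))
```

View pics/w9.png

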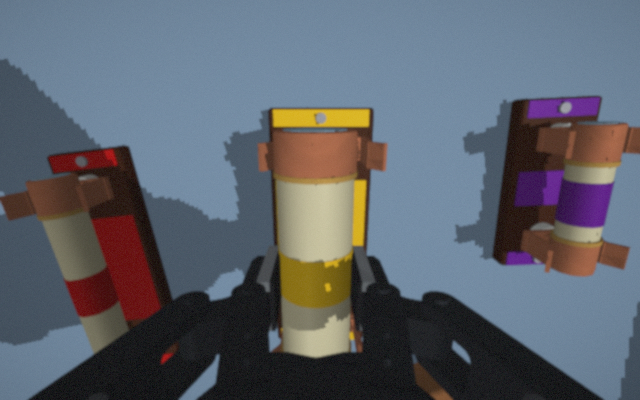

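The yellow ferrule centre is at column 314 and the clip centre at column 322, so it needs about 2.8 mm in tool y. Red and violet look seated on either side. Checking axially.

```bash
python3 - <<'E'
from h import *
import pickle
d=pickle.load(open("w9.pkl","rb"));im=cv2.cvtColor(d["image"],cv2.COLOR_RGB2HSV).astype(int)
for u in(264,381): print(u,[(r,im[r,u,0],im[r,u,2]) for r in(*range(136,150,2),*range(162,178,2))])
print([(r,im[r,314,0],im[r,314,1]) for r in(*range(126,140,2),*range(172,188,2))])
a=np.array([np.cos(np.radians(165.8)),np.sin(np.radians(165.8))])
for u,r0,r1 in((264,142,171),(381,142,171)):
    print("clip centre along axis",[round(float(onz(d,(u,r),.0543)[:2]@a)*1000,1) for r in(r0,r1)])
print("ferrule inner/outer",[round(float(onz(d,(314,r),.0724)[:2]@a)*1000,1) for r in(178,180,182,130,132,134)])
E
```

```text
264 [(136, np.int64(107), np.int64(107)), (138, np.int64(103), np.int64(103)), (140, np.int64(107), np.int64(104)), (142, np.int64(176), np.int64(99)), (144, np.int64(9), np.int64(137)), (146, np.int64(9), np.int64(144)), (148, np.int64(10), np.int64(144)), (162, np.int64(9), np.int64(145)), (164, np.int64(9), np.int64(144)), (166, np.int64(9), np.int64(147)), (168, np.int64(10), np.int64(149)), (170, np.int64(6), np.int64(132)), (172, np.int64(115), np.int64(99)), (174, np.int64(106), np.int64(103)), (176, np.int64(104), np.int64(104))]
381 [(136, np.int64(105), np.int64(165)), (138, np.int64(105), np.int64(165)), (140, np.int64(105), np.int64(162)), (142, np.int64(114), np.int64(128)), (144, np.int64(7), np.int64(104)), (146, np.int64(10), np.int64(108)), (148, np.int64(10), np.int64(109)), (162, np.int64(10), np.int64(110)), (164, np.int64(9), np.int64(114)), (166, np.int64(9), np.int64(119)), (168, np.int64(9), np.int64(118)), (170, np.int64(3), np.int64(118)), (172, np.int64(106), np.int64(157)), (174, np.int64(105), np.int64(167)), (176, np.int64(105), np.int64(166))]
[(126, np.int64(23), np.int64(178)), (128, np.int64(105), np.int64(32)), (130, np.int64(102), np.int64(65)), (132, np.int64(5), np.int64(47)), (134, np.int64(9), np.int64(132)), (136, np.int64(10), np.int64(137)), (138, np.int64(9), np.int64(138)), (172, np.int64(10), np.int64(141)), (174, np.int64(10), np.int64(139)), (176, np.int64(9), np.int64(138)), (178, np.int64(15), np.int64(140)), (180, np.int64(20), np.int64(155)), (182, np.int64(20), np.int64(146)), (184, np.int64(21), np.int64(88)), (186, np.int64(25), np.int64(51))]
clip centre along axis [-552.9, -565.3]
clip centre along axis [-552.9, -565.3]
ferrule inner/outer [-564.6, -565.4, -566.2, -546.9, -547.6, -548.3]
```

>>> {"method": "play_rows", "body": {"deltas": [[0,0,0,-1,1.5,1,0.28],[0,0,0,-2,2.7,2,0.28],[0,0,0,-2,2.7,4,0.28],[0,0,0,-2,2.7,6,0.28],[0,0,0,-2,2.7,8,0.28],[0,0,0,-2,2.7,9,0.28],[0,0,0,-2,2.7,9.5,0.28],[0,0,0,-2,2.7,9.5,0.28],[0,0,0,-2,2.7,9.5,0.28]]}}

```text
time: 37.2
tcp_pos: [0.6522, 0.0711, 0.0353]
orientation: [0.0, 0.124, 0.992, 0.0]
ft_force: [-1.3, 1.7, 0.4]
gripper_width: 0.375
grip_force: 55.8
```

>>> {"method": "play_rows", "body": {"deltas": [[0,0,0,0,0,0.6,0.28],[0,0,0,0,0,1,0.28],[0,0,0,0,0,1,0.28]]}}

```text
time: 37.5
tcp_pos: [0.6523, 0.0712, 0.0351]
orientation: [0.0, 0.124, 0.992, 0.0]
ft_force: [-4.9, 0.4, 9.1]
gripper_width: 0.371
grip_force: 56.6
```

>>> {"method": "play_rows", "body": {"deltas": [[0,0,0,0,0,0.3,0.43],[0,0,0,0,0,0.3,0.48],[0,0,0,0,0,0.3,0.54],[0,0,0,0,0,0.3,0.6],[0,0,0,0,0,0.3,0.6],[0,0,0,0,0,-10,0.6],[0,0,0,0,0,-40,0.6],[0,0,0,0,0,-85,0.6],[0,0,0,0,0,-130,0.6],[0,0,-0.03,-25,-20,-170,0.6],[0,0,-0.06,-45,-40,-200,0.6],[0,0,-0.1,-45,-75,-220,0.6]]}}

```text
time: 38.7
tcp_pos: [0.6792, -0.013, 0.2577]
orientation: [0.002, 0.073, 0.997, 0.0]
ft_force: [1.0, -0.0, -0.6]
gripper_width: 0.603
grip_force: 0.0
```

>>> {"method": "play_rows", "body": {"deltas": [[0,0,0,-15,-10,-10,0.6],[0,0,0,-15,-10,-10,0.6],[0,0,0,-15,-10,-10,0.6]]}}

```text
time: 39.0
tcp_pos: [0.6904, -0.0246, 0.264]
orientation: [-0.0, 0.074, 0.997, 0.0]
ft_force: [-1.2, -0.6, 0.2]
gripper_width: 0.599
grip_force: 0.0
```

```bash
python3 - <<'E'
from h import *
import pickle
d=env.get_image("wrist");pickle.dump(d,open("w10.pkl","wb"))
print(env.get_state()["tcp_pos"],d["xyz"],env.get_state()["time"])
v=[np.round(proj(d,p)).astype(int) for p in((.655,-.223,.04),(.6425,-.056,.037),(.651,.0715,.044),(.654,.207,.037))];print(v)
ims=[]
for p in v:
    c=d["image"][max(p[1]-70,0):p[1]+70,max(p[0]-33,0):p[0]+33][:,:,::-1]
    ims.append(cv2.resize(c,(199,420),interpolation=cv2.INTER_CUBIC))
cv2.imwrite("pics/w10.png",np.hstack(ims))
E
```

```text
[ 0.69020604 -0.02411358  0.26353573] [ 0.61827041 -0.01459026  0.40698635] 39.05
[array([147, 170]), array([283, 138]), array([394, 129]), array([512, 114])]
```

View pics/w10.png

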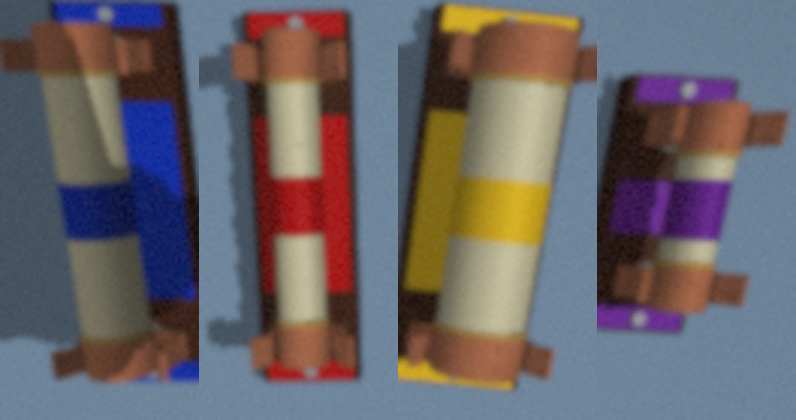

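All four fuses look seated and level: blue (147,170), red (283,138), yellow (394,129), violet (512,114). Red and perhaps others look a few millimetres off axially, so I'll measure ferrule against clip at both ends.

```bash
cat > ax.py <<'E'
from h import *
import sys,pickle
H={"b":(.6555,-.223,171,.0395,.0135,61,70,.0498,20.5),"r":(.642,-.0565,172.4,.0365,.0105,54.5,63.5,.0468,17.5),"y":(.6503,.0715,165.8,.044,.018,54.5,63.5,.0543,25),"v":(.6535,.207,169,.0365,.0105,29,38,.0468,17.5)}
def run(d,keys):
    hsv=cv2.cvtColor(d["image"],cv2.COLOR_RGB2HSV).astype(np.float32)
    def cop(x,y,a,lat,s,z):  # copper profile along axis s (mm, + = away from robot)
        u=-np.array([np.cos(a),np.sin(a)]);n=np.array([-u[1],u[0]])
        P=np.array([proj(d,[*(np.array([x,y])+u*t/1000+n*lat/1000),z]) for t in s]).astype(np.float32)[None]
        q=cv2.remap(hsv,P[...,0],P[...,1],cv2.INTER_LINEAR)[0];return (q[:,0]>3)&(q[:,0]<16)&(q[:,1]>105)&(q[:,2]>85)
    s=np.arange(-85,85,.25)
    def runs(m):
        e=np.flatnonzero(np.diff(np.r_[0,m.astype(int),0]));return [(float(s[a]),float(s[min(b,len(s)-1)])) for a,b in zip(e[::2],e[1::2]) if b-a>16]
    for k in keys:
        x,y,an,ax,r,c,h,zt,mo=H[k];a=np.radians(an)
        print(k,"fuse",[runs(cop(x,y,a,l,s,ax+r*.97)) for l in(-3,0,3)])
        for l in(-mo+3,-mo+1,mo-1,mo-3): print("   arm",round(l,1),runs(cop(x,y,a,l,s,zt)))
E
python3 -c "
from ax import *
run(pickle.load(open('w10.pkl','rb')),'bryv')"
```

```text
b fuse [[(-70.75, -54.75), (50.5, 65.0)], [(-70.75, -54.75), (50.75, 65.5)], [(-70.0, -55.0), (50.5, 65.75)]]
   arm -17.5 []
   arm -19.5 []
   arm 19.5 [(-66.25, -53.25), (48.25, 63.0)]
   arm 17.5 [(-69.25, -55.0), (50.0, 62.0)]
r fuse [[(-66.0, -48.25), (44.5, 61.5)], [(-65.0, -48.0), (44.25, 61.25)], [(-64.25, -48.5), (43.75, 59.75)]]
   arm -14.5 [(-60.75, -47.25), (46.75, 61.25)]
   arm -16.5 [(-59.75, -48.0), (48.25, 60.0)]
   arm 16.5 [(-61.75, -47.5), (44.75, 60.75)]
   arm 14.5 [(-61.5, -47.0), (44.25, 60.25)]
y fuse [[(-62.75, -46.5), (46.0, 62.5)], [(-63.0, -46.5), (46.0, 62.5)], [(-62.75, -46.75), (46.0, 62.5)]]
   arm -22 [(-58.0, -45.0), (44.75, 57.5)]
   arm -24 [(-58.5, -45.5), (44.75, 59.25)]
   arm 24 [(-58.25, -49.0), (50.5, 58.75)]
   arm 22 [(-57.75, -49.0), (50.25, 58.5)]
v fuse [[(-35.5, -20.0), (21.25, 37.25)], [(-36.5, -20.25), (21.5, 37.0)], [(-36.0, -20.25), (21.5, 36.5)]]
   arm -14.5 [(-34.0, -19.25), (21.0, 35.5)]
   arm -16.5 [(-33.75, -19.0), (21.25, 34.75)]
   arm 16.5 [(-32.75, -24.5), (25.0, 33.0)]
   arm 14.5 [(-33.0, -24.25), (24.75, 33.0)]
```

>>> {"method": "play_rows", "body": {"deltas": [[0,0,0,5,-35,0,0.6],[0,0,0,10,-70,10,0.6],[0,0,0,10,-105,20,0.6],[0,0,0,10,-125,20,0.6],[0,0,0,10,-125,20,0.6],[0,0,0,10,-125,20,0.6]]}}

```text
time: 39.65
tcp_pos: [0.6627, -0.1461, 0.2444]
orientation: [0.0, 0.074, 0.997, 0.0]
ft_force: [-0.7, 0.3, 0.2]
gripper_width: 0.602
grip_force: 0.0
```

```bash
sed -i 's/q\[:,2\]>85/q[:,2]>60/' ax.py; python3 -c "
from ax import *
d=env.get_image('wrist');pickle.dump(d,open('w11.pkl','wb'));print(d['xyz'],env.get_state()['tcp_pos'])
H['b']=(.6535,)+H['b'][1:]
run(d,'br')"
```

```text
[ 0.5904223  -0.13616583  0.3872889 ] [ 0.66278074 -0.14564849  0.2444079 ]
b fuse [[(-68.75, -52.5), (52.75, 68.0)], [(-68.5, -52.75), (52.75, 68.0)], [(-68.75, -53.0), (52.75, 67.75)]]
   arm -17.5 [(-63.5, -53.25), (57.0, 66.25)]
   arm -19.5 [(-63.5, -53.25), (57.75, 67.0)]
   arm 19.5 [(-67.5, -45.75), (46.0, 67.0)]
   arm 17.5 [(-67.25, -45.75), (45.5, 60.0)]
r fuse [[(-65.5, -48.0), (44.75, 61.5)], [(-65.75, -48.5), (44.5, 61.75)], [(-65.75, -48.25), (44.5, 61.5)]]
   arm -14.5 [(-61.0, -46.25), (41.25, 58.0)]
   arm -16.5 [(-61.25, -46.25), (41.5, 60.5)]
   arm 16.5 [(-58.5, -49.75), (50.0, 58.5)]
   arm 14.5 [(-58.25, -49.75), (49.5, 58.0)]
```

Blue is about 1 mm off centre, yellow 0.6, violet 0.2 and red about 1.7 mm toward the robot. I'll regrasp red and ease it 1.7 mm outward.

```bash
python3 -c "
from h import *
print(delta(.6435,-.057,.030,172.4))"
```

```text
(array([ 0.   ,  0.   , -0.014]), array([ 32.1,  84.8, 214.4]))
```

>>> {"method": "play_rows", "body": {"deltas": [[0,0,-0.014,12,35,10,0.45],[0,0,-0.014,25,70,30,0.42],[0,0,-0.014,32,85,60,0.42],[0,0,-0.014,32,85,100,0.42],[0,0,-0.014,32,85,135,0.42],[0,0,-0.014,32,85,160,0.42],[0,0,-0.014,32,85,180,0.42],[0,0,-0.014,32,85,195,0.42],[0,0,-0.014,32,85,205,0.42],[0,0,-0.014,32,85,210,0.42],[0,0,-0.014,32,85,213,0.42],[0,0,-0.014,32,85,213,0.42]], "force": 40}}

```text
time: 40.9
tcp_pos: [0.6436, -0.0582, 0.0314]
orientation: [0.0, 0.067, 0.998, -0.0]
ft_force: [-0.3, 0.4, -0.5]
gripper_width: 0.42
grip_force: 0.0
```

```bash
python3 -c "
from h import *
print(env.get_state()['tcp_pos'],delta(.6435,-.057,.030,172.4))"
```

```text
[ 0.64357859 -0.0581667   0.03144689] (array([-0.   ,  0.001, -0.001]), array([0.2, 1.1, 1.4]))
```

Close, lift 3 mm, shift 1.7 mm and lower again.

>>> {"method": "play_rows", "body": {"deltas": [[0,0,0,0,1,1,0.3],[0,0,0,0,1,1,0.2],[0,0,0,0,1,1,0.1],[0,0,0,0,1,1,0.1],[0,0,0,0,1,1,0.1],[0,0,0,0,1,-1,0.1],[0,0,0,0,1,-2.5,0.1],[0,0,0,-0.8,1,-2.5,0.1],[0,0,0,-1.7,1,-2.5,0.1],[0,0,0,-1.7,1,-1,0.1],[0,0,0,-1.7,1,0.2,0.1],[0,0,0,-1.7,1,0.8,0.1]]}}

```text
time: 42.1
tcp_pos: [0.6453, -0.0574, 0.031]
orientation: [0.0, 0.067, 0.998, 0.0]
ft_force: [-5.5, 0.4, 12.4]
gripper_width: 0.204
grip_force: 40.4
```

>>> {"method": "play_rows", "body": {"deltas": [[0,0,0,0,0,0.4,0.1],[0,0,0,0,0,0.8,0.1],[0,0,0,0,0,0.8,0.1]]}}

```text
time: 42.4
tcp_pos: [0.6454, -0.0573, 0.0309]
orientation: [0.0, 0.067, 0.998, 0.0]
ft_force: [-6.0, 1.3, 14.3]
gripper_width: 0.202
grip_force: 40.6
```

Seated. Release, retreat and do a final check.

>>> {"method": "play_rows", "body": {"deltas": [[0,0,0,0,0,-0.5,0.25],[0,0,0,0,0,-0.5,0.3],[0,0,0,0,0,-0.5,0.36],[0,0,0,0,0,-0.5,0.42],[0,0,0,0,0,-0.5,0.42],[0,0,0,0,0,-10,0.42],[0,0,0,0,0,-40,0.42],[0,0,0,0,0,-85,0.42],[0,0,0,0,0,-130,0.42],[0,0,0,-15,0,-170,0.42],[0,0,0,-30,0,-205,0.42],[0,0,0,-30,0,-220,0.42]]}}

```text
time: 43.6
tcp_pos: [0.6767, -0.0618, 0.254]
orientation: [0.003, 0.067, 0.998, -0.0]
ft_force: [0.5, -0.0, 0.1]
gripper_width: 0.42
grip_force: 0.0
```

>>> {"method": "play_rows", "body": {"deltas": [[0,0,0,0,0,0,0.42],[0,0,0,0,0,0,0.42]]}}

```text
time: 43.8
tcp_pos: [0.6738, -0.0613, 0.2479]
orientation: [-0.001, 0.067, 0.998, 0.0]
ft_force: [0.0, -0.1, -1.6]
gripper_width: 0.419
grip_force: 0.0
```

```bash
python3 - <<'E'
from ax import *
d=env.get_image('wrist');run(d,'ry')
s=env.get_image("scene");c=s["image"][170:310,190:510][:,:,::-1]
w=d["image"][20:260,60:600][:,:,::-1]
cv2.imwrite("pics/final.png",np.vstack([cv2.resize(c,(700,306),interpolation=2),cv2.resize(w,(700,290))]))
E
```

```text
r fuse [[(-64.0, -46.5), (45.75, 62.75)], [(-63.75, -46.5), (45.75, 62.75)], [(-64.0, -46.75), (46.0, 62.75)]]
   arm -14.5 [(-62.75, -46.5), (42.75, 60.25)]
   arm -16.5 [(-62.5, -46.75), (46.0, 61.25)]
   arm 16.5 [(-62.0, -46.0), (45.0, 61.5)]
   arm 14.5 [(-62.5, -36.25), (30.0, 36.5), (40.75, 60.25)]
y fuse [[(-62.75, -46.25), (46.5, 62.75)], [(-62.75, -46.5), (46.5, 62.75)], [(-62.5, -46.25), (46.25, 62.75)]]
   arm -22 [(-58.75, -44.5), (43.0, 57.0)]
   arm -24 [(-58.5, -44.0), (42.5, 58.5)]
   arm 24 [(-58.0, -49.0), (50.5, 59.0)]
   arm 22 [(-57.75, -48.75), (50.25, 58.75)]
```

View pics/final.png

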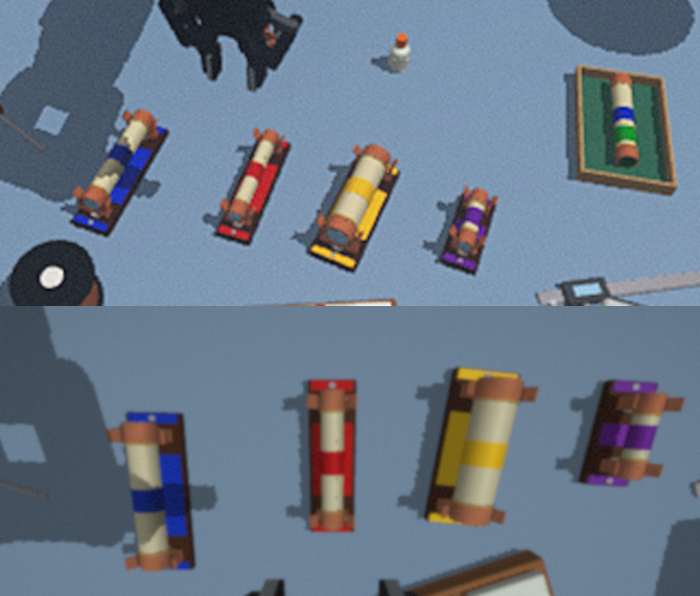

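The final view shows all four fuses seated and level in their matching holders, and the tested fuse flat in the tray at (623,118) in the crop. Red is now centred and the gripper is clear, so I'm handing in.

```bash
python3 -c "
from station import env
print(env.close_job())"
```

```text
the job is handed in; nothing more can be done
None
```

The job is handed in: the tested fuse lies flat in the out-tray and the red, blue, yellow and violet fuses are seated level in their own holders, each within about 1 mm of centre along its holder by my camera measurements, at about 44 s of the 144 s allowed; no verdict came back.

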